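# Feed one glue block and push it into the waiting bay

### The arm

A 6-joint arm with a two-finger parallel gripper is mounted at the origin on the work surface. World frame = base frame: x ahead of the robot, y to its left, z up, the work surface at z = 0. Lengths are in m, angles in rad, forces in N, time in s.
With the tool pointing down it reaches from about 0.3 to 0.875 m from the base axis. Payload 6.4 kg.
Tool frame: the origin (TCP) lies between the finger pads; the fingertips stand 19 mm ahead of it and the grasp point (between the pads) is the TCP; x points along the fingers, y is the direction in which the jaws open and shut, and the axes are right-handed (so a half turn about x gives the same grasp; the last joint's range is limited). The gripper opens to 88 mm and grips with 3 to 60 N. Pads are 18 mm wide; open, the fingers measure 123 mm over their backs; the gripper's body (75 mm by 187 mm) begins 45 mm behind the grasp point.
Start: joints at [1.068, 0.181, 1.607, -0, 1.354, -0.206], TCP at [0.168, 0.55, 0.258] pointing down, gripper open.
Joint ranges: [-2.99, 2.99], [-0.89, 2.07], [0.3, 2.58], [-1.14, 4.28], [0, 2.63], [-3.12, 3.12]. Speed limits (rad/s): [2.57, 2.57, 3.01, 3.14, 3.14, 3.14].

### API

Orientations are given as a unit quaternion [x, y, z, w].
In Python, from cell import manip gives the robot as it stands.
- The arm moves only by the shell command python3 -m handwheel 'ROWS'. ROWS is JSON, a list of rows, each a list of 5 numbers: the closure, from 0 (fully open) to 1 (shut), then the shift along the tool's x, y, z in mm, then the turn about the tool's x in rad. A call has 1 to 8 rows; each row shifts and turns the commanded pose from where the row before left it, along the tool's axes as they then stand; what a row does not reach is not made up. A row lasts 1/12 s, in which the tool goes at most 41.7 mm and 7.16 degrees, less where a joint would pass 70% of its speed; a pose out of reach is approached as far as the arm can. A call with a gripper value outside its range is refused whole. The fingers move at their own pace and stop on an object; the grip force is fixed at half the most. Time passes only in rows, so rows that do not move let the fingers close. It gives the time, the measured TCP pose, the force and the opening at its end, in the units of the state.
- manip.get_obs(): the state, without advancing time (a new reading comes with each control period).
- manip.snapshot(name): name is "scene" or "side" or "wrist"; returns a dict with "pixels" (420x560x3 uint8, red, green, blue), "range_z" (420x560 float32, m along the optical axis (not along the pixel's ray), 0 where there is no reading), "vertical_fov" (degrees; the focal length in pixels is half the picture's height over the tangent of half this angle, whatever the lens; pixels are square), "cx", "cy" (the principal point, pixels), "R" (3x3) and "t" (3): a world point X has camera coordinates R X + t. Camera axes: x right, y down, z forward; pixel columns grow to the right and rows downward; lengths in m; the calibration is good to about 2 mm. A picture is of the moment at which its call begins.
- manip.hand_in(): hands the job in, once; it reports no verdict.
The state is a dict: "t": time; "joint_pos": joint angles; "dq": joint speeds; "effort": joint torques, N m; "ee_pos": TCP position; "ee_rot": TCP orientation; "force": force on the tool from outside, world axes, zero at the start; "torque": the same for the moment, N m; "width": opening from 0.0 (shut) to 1.0 (fully open).
Only numpy, scipy, OpenCV 4.12 (cv2) and the standard library are available. Lean on these libraries where they do the work, as an engineer would, in place of code of your own. Each camera call takes 0.05 s, during which the arm holds its last target.

### The job

Press the plunger of the block feeder all the way down once and let it come back up, so that a single wooden glue block comes out of the magazine. Then push that block sideways along the plate with the fingertips, without picking it up, until the whole block lies between the two rails of the bay. Leave the other blocks in the magazine, do not disturb anything else, and finish clear of everything.

Things in the scene. Friction and masses are not known exactly. Their poses are not given: they have to be found in the camera images.
- feeder: Block feeder, fixed. Origin on the table under the magazine's centre; x axis points from the magazine to the plunger, z up. Its grey plate, 8 mm thick, spans x -110 to +130 mm, y -195 to +195 mm. The plunger sits on a box 50 x 50 mm centred at x = +85 mm, top 74 mm above the table. A full press ejects the bottom block along -x; each further press ejects another.
- magazine_top (a point): Centre of the open top of the magazine, 64 mm above the table: an upright aluminium chute, 47.5 mm square outside, walls 5 mm, holding a stack of four blocks. A gap at the foot of its front (-x) wall lets out one block at a time. When the plunger rises, the stack drops by one block.
- outfeed (a point): Point on the plate's top (8 mm above the table), 65 mm in front (-x) of the magazine's centre: about here the middle of the ejected block comes to rest, some 20 mm clear of the magazine.
- plunger (a joint): Plunger, moves straight down, in m: 0 up, 0.036 fully pressed. The spring takes about 3.5 N at the start and 7 N at the end and brings it back up when released. The pusher moves 1.8 times as far.
- plunger_top (a point): Centre of the top face of the plunger's round black cap (42 mm across, 12 mm thick); 128 mm above the table when up. Moves down with the plunger.
- block1: Bottom block of the stack, the one to be fed: beech, 36 x 36 x 14 mm, 15 g. Origin at the centre of its underside (8 mm above the table when on the plate), z up.
- block2: Second block of the stack, same as block1; must stay in the magazine (it drops 14 mm when block1 has left).
- block3: Third block of the stack, same as block1; must stay in the magazine.
- block4: Top block of the stack, same as block1; must stay in the magazine.
- bay: Waiting bay, fixed on the plate to the left or right of where the block comes out: two parallel aluminium rails, each 80 mm long (along its y axis), 6 mm wide, 10 mm high, with a gap of 56 mm between them, open at both ends. Its axes are parallel to the feeder's. Origin midway between the rails, at half their length, on the plate (8 mm above the table).
- glue_tin: Low steel tin, 48 mm across, 38 mm high, loose on the plate on the side opposite the bay. Origin at the centre of its underside. Not to be moved.
- weight: Brass weight with a knob, 44 mm across, 46 mm high, loose on the plate beside the plunger's box (feeder +y side). Origin at its underside. Not to be moved.
- screwdriver: Screwdriver, 130 mm long, loose on the plate beside the plunger's box (feeder -y side). Not to be moved.
- offcut: Beech strip 160 x 40 x 20 mm on the table to the left. Origin at its underside. Not to be moved.
- pliers: Pliers with black handles, 160 mm long, on the table to the left. Not to be moved.
- frame: Wooden picture frame 240 x 195 x 20 mm lying on the table to the right. Origin at its centre, underside. Not to be moved.
- try_square: Try square, wooden stock 110 mm, steel blade, lying on the table to the near right. Not to be moved.
Mind the look-alikes: they are no part of the job. What is shaped like the block4 but blue or yellow is not meant.

How it is judged:
On the way, in this order (a step that is already met when the one before it is completed fails the run):
1. the plunger is pressed down (over 30 mm of its 36 mm) and the bottom block is out of the magazine (value of joint plunger above 0.03 m and x of block1 in the frame of feeder below -0.045 m), for 0.05 s.
2. the plunger is back up, with the block lying on the plate in front of the magazine (value of joint plunger below 0.004 m and x of block1 in the frame of feeder below -0.045 m and height (world z) of block1 below 0.012 m), for 0.1 s.
3. the block is between the rails of the bay (x of block1 in the frame of bay between -0.013 and 0.013 m and y of block1 in the frame of bay between -0.024 and 0.024 m and z of block1 in the frame of bay between -0.003 and 0.004 m), for 0.1 s.
At the end, for the whole second after the job is handed in: block1 lies flat and at rest on the plate between the bay's rails, its centre within 24 mm of the bay's centre along the rails and within 13 mm across; the plunger is up (within 4 mm); the other three blocks are still in the magazine (within 8 mm of its axis), each one place lower (all of step 3 and angle between block1's own z axis and vertical below 0.1 rad and linear speed of block1 below 0.01 m/s and value of joint plunger below 0.004 m and horizontal distance between each of block2, block3, block4 and feeder below 0.008 m and height (world z) of block2 below 0.014 m and height (world z) of block3 below 0.028 m and height (world z) of block4 below 0.042 m); the robot touches nothing.
It fails at once if the fed block is lifted (its origin more than 12 mm above the plate) or leaves the plate (height (world z) of block1 above 0.02 m or height (world z) of block1 below 0.004 m).
It fails at once if another block leaves the magazine, as by a second press, or is lifted (horizontal distance between any of block2, block3, block4 and feeder above 0.01 m or height (world z) of block2 above 0.032 m or height (world z) of block3 above 0.046 m or height (world z) of block4 above 0.06 m).
It fails at once if a bystander is moved by more than 15 mm (distance of any of glue_tin, weight, screwdriver, offcut, pliers, frame, try_square from where it was at the start of the episode above 0.015 m).
It also fails if it takes over 48 s, if anything falls off the work surface, if the arm or the gripper's body presses on something with over 40 N, if the wrist force passes 120 N, or if a joint passes its speed limit or range.

## Working session

There is one attempt and no reset: what is moved stays moved. The work goes in short steps, Python scripts to look and compute and a shell command to move; the robot and the scene stay as the last step left them, time stands still between calls to the robot, and variables do not carry over. Pictures are saved under pics/ and viewed, and the job is handed in when it is done.

```bash
mkdir -p pics; ls; python3 - <<'E'
from cell import manip
import cv2
print(manip.get_obs())
for n in ["scene","side"]:
    s=manip.snapshot(n); cv2.imwrite(f"pics/{n}0.png",s["pixels"][:,:,::-1]); print(n,s["vertical_fov"],s["cx"],s["cy"],s["R"],s["t"])
E
```

```text
pics
{'t': 0.0, 'joint_pos': array([ 1.06768043e+00,  1.81538574e-01,  1.60797897e+00, -2.34568375e-06,
        1.35380749e+00, -2.06270787e-01]), 'dq': array([ 0.00118014,  0.00122157, -0.0001782 ,  0.00145305, -0.00208894,
        0.00136793]), 'effort': array([ 7.11029697e-04, -4.33867228e+01, -3.41846359e+01,  7.03082001e-02,
        3.84857878e-02, -1.09601037e-04]), 'ee_pos': array([0.16791403, 0.54941821, 0.25682553]), 'ee_rot': array([ 0.10399083,  0.69954427, -0.10514012,  0.69912036]), 'force': array([0.19310579, 0.69843624, 0.07394868]), 'torque': array([-0.0194551 ,  0.02205645,  0.01417957]), 'width': 0.9979531290200493}
scene 42.82932419784462 279.02413543106456 208.55613748487374 [[-0.85296504  0.52177179 -0.01431264]
 [ 0.41472859  0.66081691 -0.62555672]
 [-0.31693981 -0.53951387 -0.78004739]] [ 0.47503488 -0.14428808  1.70633763]
side 43.257560211947684 281.93073704120746 209.85351497917233 [[ 0.78721012 -0.61667187 -0.00400379]
 [-0.46840887 -0.59369742 -0.65430612]
 [ 0.40111514  0.51695181 -0.75621919]] [-0.46232736  0.30506162  1.50795763]
```

View pics/scene0.png

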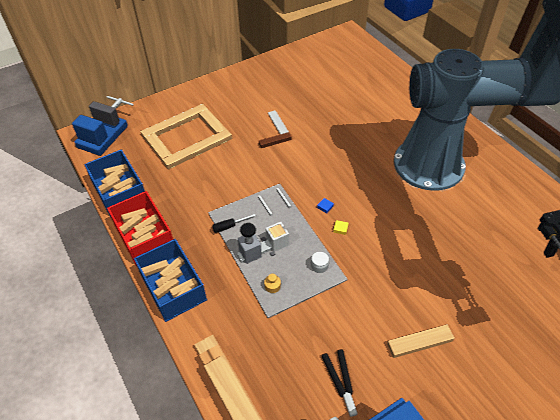

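View pics/side0.png

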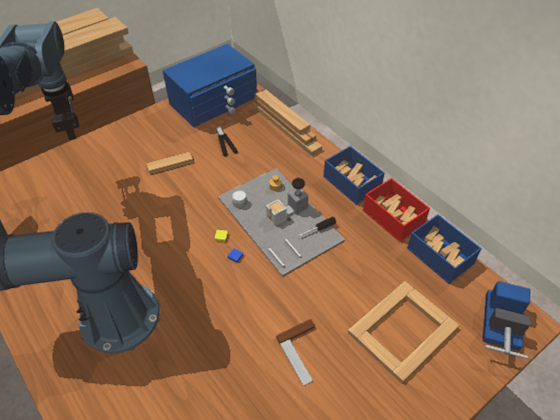

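The scene view shows the plate with corners near (210,212), (281,185), (346,281) and (270,315). The plunger cap is at (248,230), the magazine at (277,236), the bay rails at (265,205) and (284,197), the tin at (320,261) and the weight at (272,283). The blue and yellow decoys lie off the plate at (325,205) and (341,227). Next I'll enlarge both views.

```bash
cat > h.py <<'E'
from cell import manip
import cv2, numpy as np
def crop(n,x0,y0,x1,y1,k,name,s=None):
    s=s or manip.snapshot(n); im=s["pixels"][y0:y1,x0:x1,::-1]
    cv2.imwrite("pics/"+name,cv2.resize(im,None,fx=k,fy=k,interpolation=cv2.INTER_CUBIC)); return s
def onz(s,u,v,z):   # pixel ray meets plane z
    f=210/np.tan(np.radians(s["vertical_fov"]/2)); R=np.array(s["R"]);t=np.array(s["t"])
    d=R.T@np.array([(u-s["cx"])/f,(v-s["cy"])/f,1]); c=-R.T@t
    return c+d*(z-c[2])/d[2]
def proj(s,X):
    f=210/np.tan(np.radians(s["vertical_fov"]/2)); p=np.array(s["R"])@np.array(X)+np.array(s["t"])
    return np.array([f*p[0]/p[2]+s["cx"],f*p[1]/p[2]+s["cy"]])
def rng(s,u,v):
    f=210/np.tan(np.radians(s["vertical_fov"]/2)); z=float(s["range_z"][int(round(v)),int(round(u))])
    return np.array(s["R"]).T@(np.array([(u-s["cx"])/f*z,(v-s["cy"])/f*z,z])-np.array(s["t"]))
E
python3 - <<'E'
from h import *
crop("scene",200,175,360,325,5,"sc1.png")
crop("side",210,160,350,280,5,"sd1.png")
E
```

```text
(no output)
```

View pics/sc1.png

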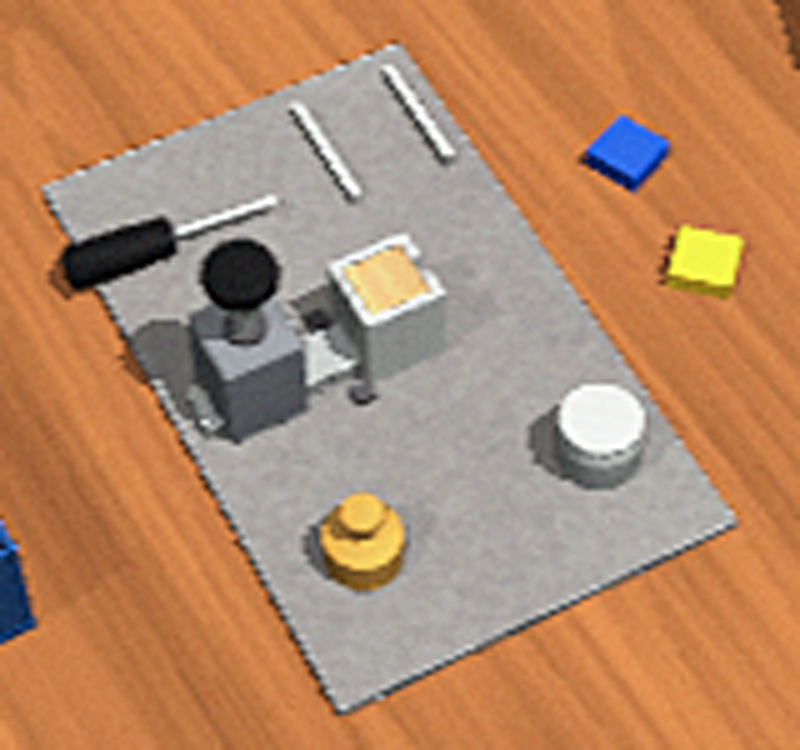

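View pics/sd1.png

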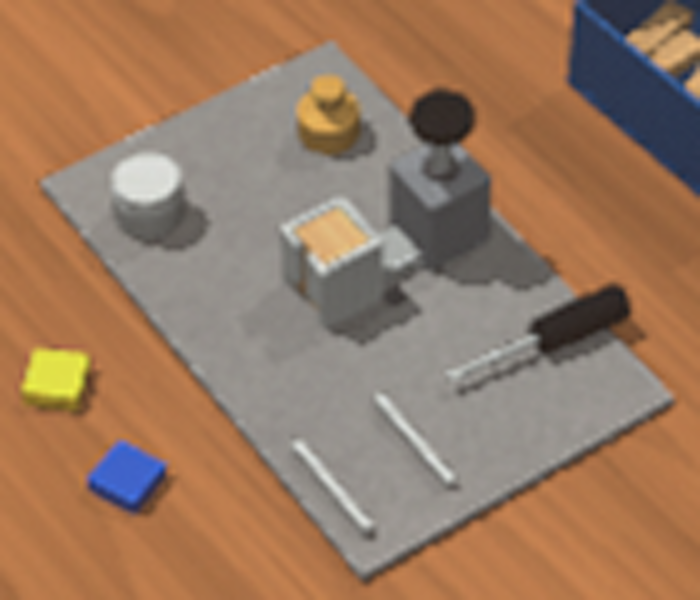

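Both crops agree. The plate corners in the scene crop are (42,187), (400,45), (735,520) and (342,712), with the cap at (240,274), the magazine top near (387,278), and the bay rails on the screwdriver's side. The block stack in the magazine is beech coloured, and the blue and yellow pieces on the table are decoys. I'll fit the feeder pose now.

```bash
cat > fit.py <<'E'
from h import *
from scipy.optimize import least_squares
F=[(.130,-.195),(-.110,-.195),(-.110,.195),(.130,.195)]
sc=manip.snapshot("scene"); sd=manip.snapshot("side")
a=[np.array(p)/5+(199.6,174.6) for p in [(42,187),(400,45),(735,520),(342,708)]]
b=[np.array(p)/5+(209.6,159.6) for p in [(672,401),(365,573),(40,182),(335,42)]]
for s,px in((sc,a),(sd,b)):
    P=np.array([onz(s,*p,.008)[:2] for p in px]); print(P.round(4), np.linalg.norm(P[0]-P[1]),np.linalg.norm(P[1]-P[2]))
def X(q,p,z): c,s_=np.cos(q[2]),np.sin(q[2]); return np.array([q[0]+c*p[0]-s_*p[1],q[1]+s_*p[0]+c*p[1],z])
def res(q):
    return np.concatenate([onz(s,*p,.008)[:2]-X(q,f,0)[:2] for s,px in((sc,a),(sd,b)) for p,f in zip(px,F)])
r=least_squares(res,[.6,.1,0.]); q=r.x; print("feeder",q,"res mm",(r.fun*1e3).round(1))
np.save("q.npy",q)
def loc(P): c,s_=np.cos(q[2]),np.sin(q[2]); d=np.array(P[:2])-q[:2]; return np.array([c*d[0]+s_*d[1],-s_*d[0]+c*d[1]])
print("world plunger",X(q,(.085,0),.128),"outfeed",X(q,(-.065,0),.008))
for nm,s,o,p,z in [("cap",sc,(199.6,174.6),(240,268),.128),("cap",sd,(209.6,159.6),(442,114),.128),("mag",sc,(199.6,174.6),(387,278),.064),("mag",sd,(209.6,159.6),(333,236),.064),
 ("rail",sc,(199.6,174.6),(297,104),.018),("rail",sc,(199.6,174.6),(353,193),.018),("rail",sc,(199.6,174.6),(390,69),.018),("rail",sc,(199.6,174.6),(449,154),.018),
 ("rail",sd,(209.6,159.6),(381,397),.018),("rail",sd,(209.6,159.6),(452,481),.018),("rail",sd,(209.6,159.6),(298,443),.018),("rail",sd,(209.6,159.6),(370,527),.018),
 ("tin",sc,(199.6,174.6),(601,418),.046),("tin",sd,(209.6,159.6),(147,183),.046)]:
    u=np.array(p)/5+o; print(nm,(loc(onz(s,*u,z))*1e3).round(1),"range z",rng(s,*u).round(3)[2])
E
python3 fit.py
```

```text
[[ 0.6871 -0.1899]
 [ 0.4492 -0.1724]
 [ 0.4743  0.2123]
 [ 0.7101  0.1967]] 0.23850105641664865 0.3855958728442866
[[ 0.6844 -0.1946]
 [ 0.4514 -0.1768]
 [ 0.4742  0.2102]
 [ 0.7142  0.1928]] 0.23370180254883047 0.38772799285678916
feeder [ 0.57064758  0.01046874 -0.06699282] res mm [-0.2  2.9  1.4  4.3  0.4 -0.1 -3.3  0.4 -2.9 -1.8  3.5 -0.1  0.2 -2.1
  0.8 -3.5]
world plunger [0.65545691 0.00477861 0.128     ] outfeed [0.50579339 0.01482001 0.008     ]
cap [84.   1.3] range z 0.122
cap [84.2 -2.2] range z 0.126
mag [-1.3  0.9] range z 0.064
mag [ 0.8 -1.5] range z 0.066
rail [ -28.5 -170.3] range z 0.008
rail [-27.2 -93.7] range z 0.021
rail [ -90.6 -168.5] range z 0.018
rail [-90.6 -93. ] range z 0.017
rail [-27.3 -96.6] range z 0.021
rail [ -28.2 -174.8] range z 0.013
rail [-90.2 -97.2] range z 0.018
rail [ -89.  -174.6] range z 0.01
tin [-65.1 125.6] range z 0.046
tin [-66.  119.8] range z 0.047
```

The fit is good to about 4 mm per corner, and the averages are better than that. The bay centre is at feeder (-59,-133), and the cap and magazine fall where they should. Next is the tool-frame motion to a point above the plunger, with the jaw axis along feeder x. That gives a 35 mm wide pushing face when the fingers are shut.

```bash
cat > go.py <<'E'
import sys; from h import *; from scipy.spatial.transform import Rotation as Ro
q=np.load("q.npy")
def W(p): c,s=np.cos(q[2]),np.sin(q[2]); return q[:2]+np.array([c*p[0]-s*p[1],s*p[0]+c*p[1]])
def loc(P): c,s=np.cos(q[2]),np.sin(q[2]); d=np.array(P[:2])-q[:2]; return np.array([c*d[0]+s*d[1],-s*d[0]+c*d[1]])
o=manip.get_obs(); R=Ro.from_quat(o["ee_rot"]).as_matrix()
tip=o["ee_pos"]+.019*R[:,0]
print("t",round(o["t"],2),"tcp",o["ee_pos"].round(4),"tip feeder mm",(loc(tip)*1e3).round(1),"tip z",tip[2].round(4),"F",o["force"].round(2),"w",o["width"].round(3),"q",o["joint_pos"].round(2))
print("x,y,z axes cols\n",R.round(3))
fx=np.array([np.cos(q[2]),np.sin(q[2]),0])
a=np.arctan2(fx@R[:,2],fx@R[:,1]); print("turn to align y with fx",a,"or",a-np.pi*np.sign(a))
if len(sys.argv)>3:
    x,y,z=[float(v)/1e3 for v in sys.argv[1:4]]
    d=np.array([*W((x,y)),z])-tip; print("shift now tool mm",(R.T@d*1e3).round(1))
    print("feeder axes in tool: fx",(R.T@fx).round(3),"fy",(R.T@np.array([-fx[1],fx[0],0])).round(3))
E
python3 go.py 85 0 150
```

```text
Traceback (most recent call last):
  File "go.py", line 7, in <module>
    print("t",round(o["t"],2),"tcp",o["ee_pos"].round(4),"tip feeder mm",(loc(tip)*1e3).round(1),"tip z",tip[2].round(4),"F",o["force"].round(2),"w",o["width"].round(3),"q",o["joint_pos"].round(2))
                                                                                                                                                     ^^^^^^^^^^^^^^^^
AttributeError: 'float' object has no attribute 'round'
```

```bash
sed -i 's/o\["width"\].round(3)/round(o["width"],3)/' go.py; python3 go.py 85 0 150
```

```text
t 0.3 tcp [0.1681 0.5497 0.2574] tip feeder mm [-437.8  511.1] tip z 0.2384 F [ 0.76  0.92 -0.22] w 0.999 q [ 1.07  0.18  1.61  0.    1.35 -0.21]
x,y,z axes cols
 [[-0.     0.292  0.956]
 [-0.     0.956 -0.292]
 [-1.    -0.001 -0.   ]]
turn to align y with fx 1.3410186406036078 or -1.8005740129861854
shift now tool mm [  88.6 -378.6  625.5]
feeder axes in tool: fx [-0.     0.228  0.974] fy [-0.001  0.974 -0.228]
```

```bash
python3 -m handwheel '[[1,0,-15,25,0],[1,0,-19,31,0],[1,0,-19,31,0],[1,0,-19,31,0],[1,0,-19,31,0],[1,0,-19,31,0],[1,0,-19,31,0],[1,0,-19,31,0]]'; python3 -m handwheel '[[1,0,-19,31,0],[1,0,-19,31,0],[1,0,-19,31,0],[1,0,-19,31,0],[1,0,-19,31,0],[1,0,-19,31,0],[1,0,-19,31,0],[1,0,-15,25,0]]'; python3 go.py 85 0 180
```

```text
t: 0.97
ee_pos: [0.3571, 0.3361, 0.2579]
ee_rot: [0.105, 0.699, -0.104, 0.699]
force: [0.8, 0.9, 0.2]
width: 0.415
t: 1.63
ee_pos: [0.5459, 0.123, 0.2578]
ee_rot: [0.105, 0.699, -0.105, 0.699]
force: [1.1, -0.1, 0.7]
width: 0.003
t 1.63 tcp [0.5459 0.123  0.2578] tip feeder mm [-32.2 110.6] tip z 0.2388 F [ 1.07 -0.07  0.72] w 0.003 q [ 0.01  0.15  1.65 -0.    1.35 -1.26]
x,y,z axes cols
 [[ 0.001  0.294  0.956]
 [-0.     0.956 -0.294]
 [-1.    -0.     0.001]]
turn to align y with fx 1.3398113067744735 or -1.8017813468153197
shift now tool mm [ 58.9 -80.8 139.4]
feeder axes in tool: fx [0.001 0.229 0.973] fy [-0.     0.973 -0.229]
```

```bash
python3 -m handwheel '[[1,0,0,0,0.12],[1,0,0,0,0.12],[1,0,0,0,0.12],[1,0,0,0,0.12],[1,0,0,0,0.12],[1,0,0,0,0.12],[1,0,0,0,0.12],[1,0,0,0,0.12]]'; python3 -m handwheel '[[1,0,0,0,0.12],[1,0,0,0,0.12],[1,0,0,0,0.12],[1,0,0,0,0.021],[1,0,0,0,0]]'; python3 go.py 85 0 180
```

```text
t: 2.3
ee_pos: [0.5444, 0.1253, 0.2577]
ee_rot: [0.417, 0.571, -0.417, 0.571]
force: [0.8, 0.3, 0.1]
width: 0.003
t: 2.72
ee_pos: [0.5444, 0.1253, 0.2577]
ee_rot: [-0.516, -0.483, 0.516, -0.483]
force: [-0.3, 0.9, 0.9]
width: 0.004
t 2.72 tcp [0.5444 0.1253 0.2577] tip feeder mm [-33.9 112.8] tip z 0.2387 F [-0.29  0.91  0.91] w 0.004 q [ 0.01  0.14  1.65 -0.    1.35  0.08]
x,y,z axes cols
 [[-0.     0.998 -0.065]
 [-0.    -0.065 -0.998]
 [-1.    -0.     0.   ]]
turn to align y with fx 0.0018897372376532127 or -3.1397029163521397
shift now tool mm [ 58.7 118.7 113. ]
feeder axes in tool: fx [-0.     1.     0.002] fy [-0.     0.002 -1.   ]
```

```bash
python3 -m handwheel '[[1,10,24,23,0],[1,10,24,23,0],[1,10,24,23,0],[1,10,24,22,0],[1,10,23,22,0],[1,8,0,0,0],[1,0,0,0,0]]'; python3 go.py 85 0 140; python3 - <<'E'
from h import *
a=crop("scene",190,150,310,250,6,"a1.png"); crop("side",240,120,360,220,6,"a2.png")
s=manip.snapshot("wrist"); cv2.imwrite("pics/w1.png",s["pixels"][:,:,::-1])
E
```

```text
t: 3.3
ee_pos: [0.6549, 0.0033, 0.1968]
ee_rot: [-0.515, -0.484, 0.517, -0.482]
force: [-1.1, 0.7, -0.8]
width: 0.005
t 3.3 tcp [0.6549 0.0033 0.1968] tip feeder mm [84.5 -1.5] tip z 0.1778 F [-1.15  0.68 -0.83] w 0.005 q [-0.18  0.41  1.44  0.    1.29 -0.11]
x,y,z axes cols
 [[-0.004  0.998 -0.067]
 [ 0.001 -0.067 -0.998]
 [-1.    -0.004 -0.   ]]
turn to align y with fx 0.00036179374696859544 or -3.1412308598428247
shift now tool mm [37.8  0.7 -1.5]
feeder axes in tool: fx [-0.004  1.     0.   ] fy [ 0.  0. -1.]
```

View pics/a1.png

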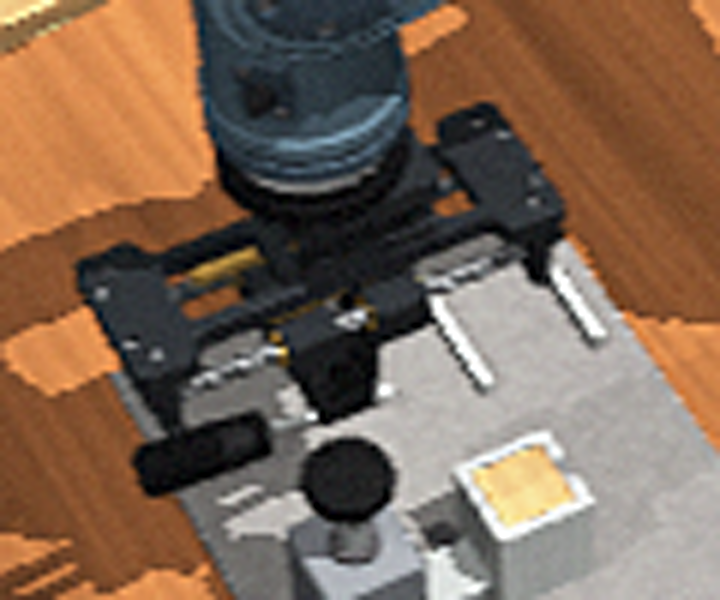

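View pics/a2.png

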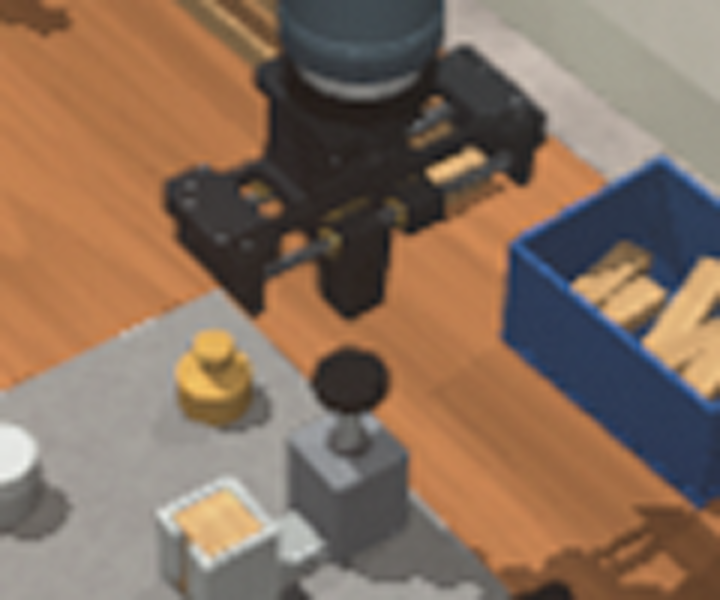

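View pics/w1.png

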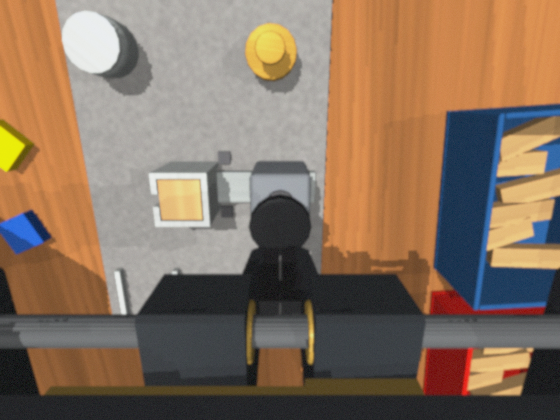

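The wrist view shows the cap at (280,224), straight under the closed fingers, and both outside views agree. I'll descend and press in steps, checking the force.

```bash
python3 -m handwheel '[[1,15,0,0,0],[1,15,0,-1,0],[1,12,0,0,0],[1,3,0,0,0],[1,3,0,0,0],[1,4,0,0,0]]'; python3 -m handwheel '[[1,4,0,0,0],[1,4,0,0,0],[1,4,0,0,0],[1,4,0,0,0]]'; python3 go.py 85 0 92
```

```text
t: 3.95
ee_pos: [0.6561, 0.0059, 0.1487]
ee_rot: [0.517, 0.483, -0.516, 0.484]
force: [-0.3, 0.6, 0.4]
width: -0.001
t: 4.28
ee_pos: [0.6563, 0.0058, 0.1332]
ee_rot: [0.517, 0.483, -0.516, 0.483]
force: [-3.4, 2.0, 7.9]
width: 0.006
t 4.28 tcp [0.6563 0.0058 0.1332] tip feeder mm [85.8  1.1] tip z 0.1142 F [-3.44  2.    7.86] w 0.006 q [-0.17  0.48  1.48  0.    1.18 -0.11]
x,y,z axes cols
 [[ 0.002  0.998 -0.067]
 [ 0.    -0.067 -0.998]
 [-1.     0.002 -0.   ]]
turn to align y with fx 0.0002184188268060764 or -3.141374234762987
shift now tool mm [22.2 -0.8  1.1]
feeder axes in tool: fx [0.002 1.    0.   ] fy [ 0.  0. -1.]
```

Contact came at about the expected height. Now down to the bottom.

```bash
python3 -m handwheel '[[1,4,0,0,0],[1,4,0,0,0],[1,4,0,0,0],[1,4,0,0,0]]';python3 -m handwheel '[[1,2,0,0,0],[1,2,0,0,0],[1,2,0,0,0],[1,0,0,0,0]]'; python3 go.py 85 0 92;  python3 - <<'E'
from h import *
crop("scene",200,175,360,325,5,"b1.png")
E
```

```text
t: 4.62
ee_pos: [0.6562, 0.0058, 0.1171]
ee_rot: [0.517, 0.483, -0.516, 0.483]
force: [-2.8, 2.2, 7.0]
width: 0.008
t: 4.95
ee_pos: [0.6563, 0.0058, 0.1115]
ee_rot: [0.517, 0.483, -0.516, 0.483]
force: [-2.9, 1.6, 6.7]
width: 0.006
t 4.95 tcp [0.6563 0.0058 0.1115] tip feeder mm [85.8  1.1] tip z 0.0925 F [-2.86  1.55  6.72] w 0.006 q [-0.17  0.51  1.49  0.    1.14 -0.11]
x,y,z axes cols
 [[ 0.001  0.998 -0.067]
 [ 0.    -0.067 -0.998]
 [-1.     0.001 -0.   ]]
turn to align y with fx 0.00027151977883760326 or -3.1413211338109557
shift now tool mm [ 0.5 -0.8  1.1]
feeder axes in tool: fx [0.001 1.    0.   ] fy [ 0.  0. -1.]
```

View pics/b1.png

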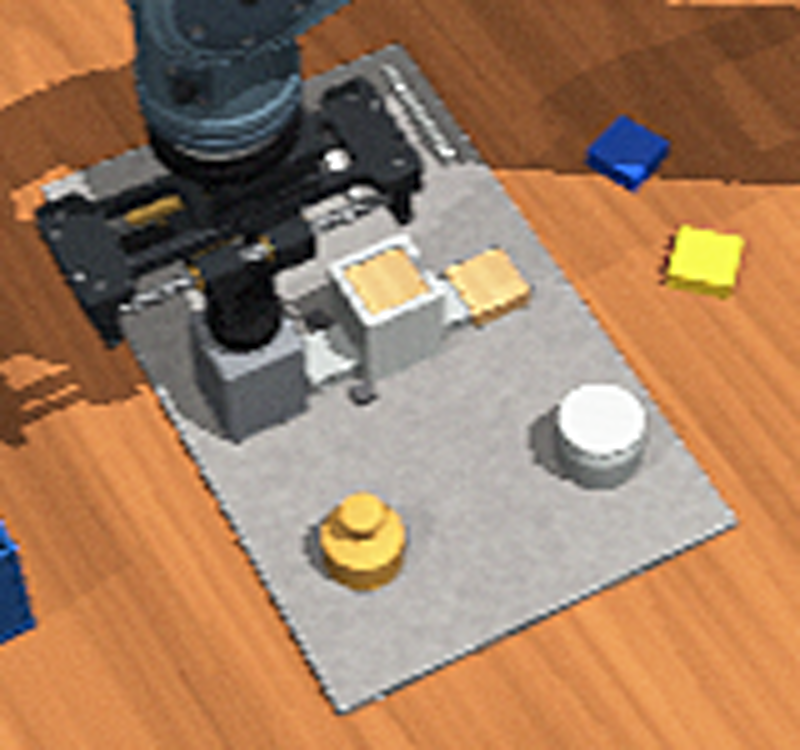

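The beech block is out at (487,285) and the force is 6.7 N, almost full spring. I'll go one more millimetre to reach the stop, then let it rise.

```bash
python3 -m handwheel '[[1,1,0,0,0],[1,0.5,0,0,0],[1,0,0,0,0]]'; python3 -m handwheel '[[1,-5,0,0,0],[1,-5,0,0,0],[1,-5,0,0,0],[1,-5,0,0,0],[1,-6,0,0,0],[1,-6,0,0,0],[1,-8,0,0,0],[1,-15,0,0,0]]';python3 -m handwheel '[[1,-15,0,0,0],[1,-10,0,0,0],[1,0,0,0,0]]'; python3 go.py -65 40 120;  python3 - <<'E'
from h import *
crop("scene",200,175,360,325,5,"c1.png")
crop("side",210,160,350,280,5,"c2.png")
E
```

```text
t: 5.25
ee_pos: [0.6563, 0.0058, 0.1114]
ee_rot: [0.517, 0.483, -0.516, 0.483]
force: [-7.9, 2.1, 16.8]
width: 0.005
t: 5.92
ee_pos: [0.6544, 0.0054, 0.1619]
ee_rot: [-0.516, -0.484, 0.517, -0.482]
force: [-0.1, 0.1, -0.6]
width: 0.007
t: 6.17
ee_pos: [0.6569, 0.0051, 0.1911]
ee_rot: [0.517, 0.482, -0.516, 0.484]
force: [0.1, 0.5, -0.1]
width: 0.003
t 6.17 tcp [0.6569 0.0051 0.1911] tip feeder mm [86.5  0.4] tip z 0.1721 F [ 0.11  0.47 -0.14] w 0.003 q [-0.17  0.42  1.45 -0.    1.27 -0.11]
x,y,z axes cols
 [[ 0.004  0.998 -0.067]
 [-0.001 -0.067 -0.998]
 [-1.     0.004  0.001]]
turn to align y with fx -0.00011701251415961992 or 3.1414756410756337
shift now tool mm [  51.4 -151.7  -39.6]
feeder axes in tool: fx [ 0.004  1.    -0.   ] fy [-0.001 -0.    -1.   ]
```

View pics/c1.png

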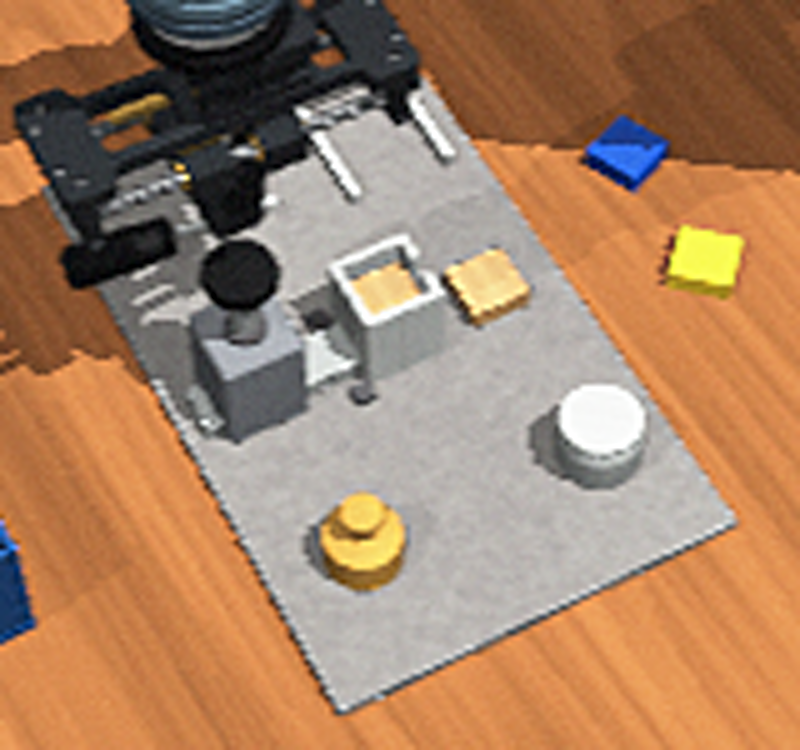

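View pics/c2.png

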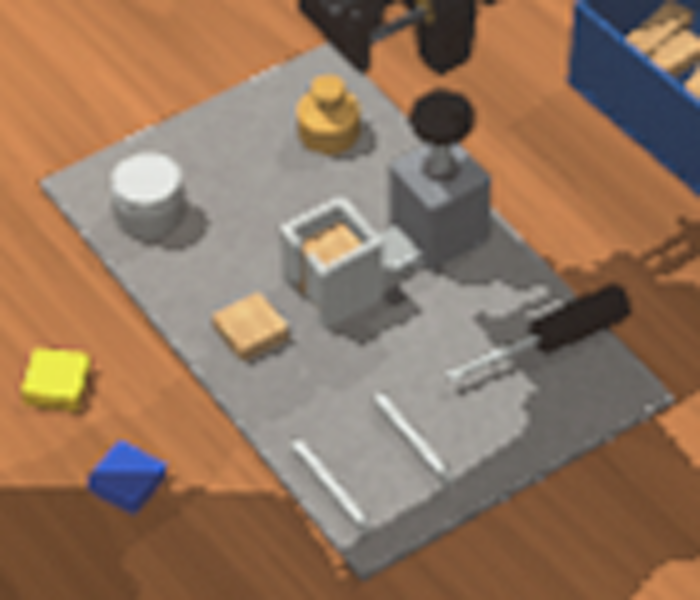

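The plunger is back up, the stack has dropped one place, and the fed block lies flat. Its top centre is at about (487,279) in the scene crop and (250,321) in the side crop.

```bash
python3 - <<'E'
from h import *
import go
sc=manip.snapshot("scene"); sd=manip.snapshot("side")
for s,o,ps in((sc,(199.6,174.6),[(443,275),(494,249),(530,287),(480,314),(487,281)]),(sd,(209.6,159.6),[(213,321),(255,293),(290,325),(248,349),(251,322)])):
    for p in ps: u=np.array(p)/5+o; print((go.loc(onz(s,*u,.022))*1e3).round(1),rng(s,*u)[2].round(3))
E
```

```text
t 6.27 tcp [0.6556 0.0054 0.1883] tip feeder mm [85.1  0.6] tip z 0.1693 F [-0.7   0.04 -0.67] w 0.006 q [-0.17  0.42  1.45 -0.    1.27 -0.11]
x,y,z axes cols
 [[ 0.     0.998 -0.067]
 [-0.    -0.067 -0.998]
 [-1.     0.     0.   ]]
turn to align y with fx -0.00013366567458491483 or 3.1414589879152084
[-44.  -13.7] 0.008
[-78.5 -16.2] 0.007
[-83.4  17. ] 0.008
[-49.5  20.1] 0.018
[-64.    1.8] 0.02
[-83.2  12.7] 0.02
[-48.2  17.2] 0.018
[-44.2 -18.1] 0.009
[-77.1 -19.5] 0.024
[-63.5  -1.8] 0.022
```

```bash
python3 -m handwheel '[[1,0,-20,0,0],[1,0,-30,-9,0],[1,0,-30,-9,0],[1,0,-30,-9,0],[1,0,-26,-9,0],[1,0,-12,-6,0],[1,0,0,0,0]]'; python3 go.py -63 42 40
```

```text
t: 6.95
ee_pos: [0.5077, 0.0588, 0.1869]
ee_rot: [-0.515, -0.484, 0.517, -0.482]
force: [0.3, 0.2, -0.2]
width: 0.006
t 6.95 tcp [0.5077 0.0588 0.1869] tip feeder mm [-66.1  44. ] tip z 0.1679 F [ 0.29  0.2  -0.16] w 0.006 q [-0.12  0.12  1.83  0.    1.2  -0.05]
x,y,z axes cols
 [[-0.004  0.998 -0.066]
 [ 0.001 -0.066 -0.998]
 [-1.    -0.004 -0.   ]]
turn to align y with fx 0.0014404509049798903 or -3.1401522026848134
shift now tool mm [127.9   3.6   2.1]
feeder axes in tool: fx [-0.004  1.     0.001] fy [ 0.     0.001 -1.   ]
```

The block is at about feeder (-64,0), with edges at ±18, so it fits. I'll descend behind it at y≈42 to tip z≈13 mm.

```bash
python3 -m handwheel '[[1,15,1,0,0],[1,25,1,0,0],[1,25,0,0,0],[1,25,0,0,0],[1,20,0,0,0],[1,15,0,0,0],[1,10,0,0,0],[1,5,0,0,0]]'; python3 -m handwheel '[[1,5,0,0,0],[1,4,0,0,0],[1,2,0,0,0],[1,0,0,0,0],[1,0,0,0,0]]'; python3 go.py -63 -106 13; python3 - <<'E'
from h import *
crop("scene",200,175,360,325,5,"d1.png")
crop("side",210,160,350,280,5,"d2.png")
E
```

```text
t: 7.62
ee_pos: [0.5122, 0.057, 0.0462]
ee_rot: [-0.516, -0.484, 0.517, -0.482]
force: [-0.6, -0.1, 0.3]
width: 0.004
t: 8.03
ee_pos: [0.5133, 0.0572, 0.0378]
ee_rot: [0.517, 0.483, -0.516, 0.483]
force: [0.4, 0.8, -0.1]
width: 0.006
t 8.03 tcp [0.5133 0.0572 0.0378] tip feeder mm [-60.3  42.8] tip z 0.0188 F [ 0.38  0.83 -0.05] w 0.006 q [-0.12  0.37  1.89 -0.    0.88 -0.05]
x,y,z axes cols
 [[ 0.001  0.998 -0.067]
 [-0.    -0.067 -0.998]
 [-1.     0.001  0.   ]]
turn to align y with fx 4.671407483001487e-05 or -3.141545939514963
shift now tool mm [  5.8  -2.7 148.8]
feeder axes in tool: fx [0.001 1.    0.   ] fy [-0.  0. -1.]
```

View pics/d1.png

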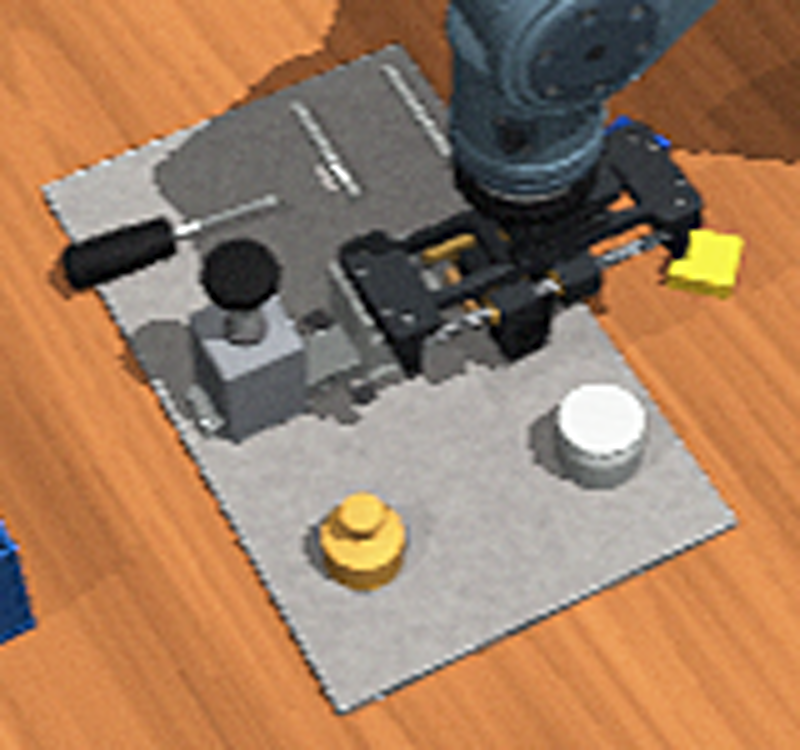

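View pics/d2.png

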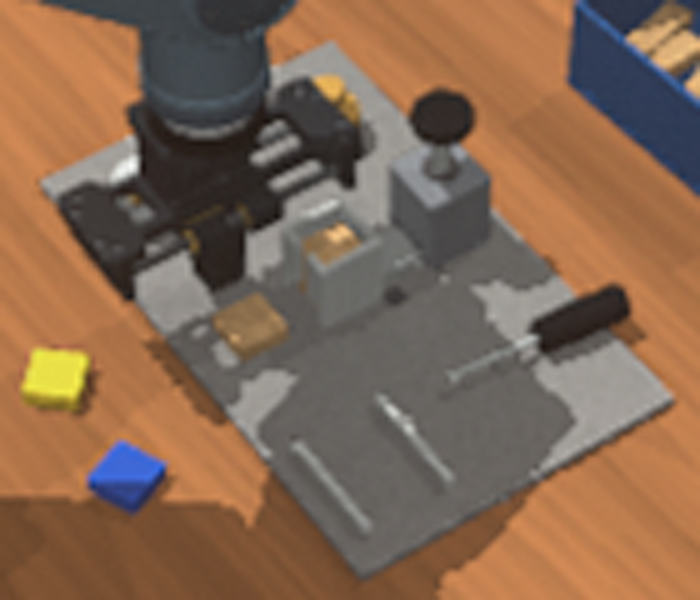

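The fingers stand behind the block, and the body's inner end will pass over the magazine, so I'll measure the clearance there before pushing.

```bash
python3 - <<'E'
from h import *
import go
for n,box in(("scene",((400,360),(425,385))),("side",((110,270),(150,310)))):
    s=manip.snapshot(n); o=(200,175) if n=="scene" else (210,160)
    x0,y0,x1,y1=[int(v) for v in (box[0][0]/5+o[0]-4,box[0][1]/5+o[1]-6,box[1][0]/5+o[0]+4,box[1][1]/5+o[1]+2)]
    for v in range(y0,y1): print(v,[int(rng(s,u,v)[2]*1e3) if s["range_z"][v,u]>0 else -1 for u in range(x0,x1)])
E
```

```text
t 8.13 tcp [0.5133 0.0572 0.0378] tip feeder mm [-60.4  42.8] tip z 0.0188 F [ 1.17 -0.05  0.12] w 0.006 q [-0.12  0.37  1.89  0.    0.88 -0.05]
x,y,z axes cols
 [[ 0.001  0.998 -0.067]
 [-0.    -0.067 -0.998]
 [-1.     0.001  0.   ]]
turn to align y with fx 2.635734801510992e-05 or -3.141566296241778
241 [88, 116, 123, 132, 129, 126, 129, 127, 124, 119, 118, 114, 99]
242 [49, 105, 117, 126, 123, 128, 125, 121, 120, 117, 103, 102, 99]
243 [43, 41, 118, 123, 121, 119, 118, 118, 115, 99, 95, 99, 19]
244 [41, 36, 93, 111, 116, 117, 114, 113, 112, 96, 17, 13, 18]
245 [39, 34, 32, 109, 116, 112, 113, 112, 106, 13, 15, 8, 14]
246 [31, 26, 26, 22, 109, 109, 107, 103, 103, 16, 10, 11, 6]
247 [25, 20, 19, 18, 87, 95, 100, 97, 92, 8, 5, 8, 8]
248 [19, 14, 16, 13, 15, 91, 98, 93, 91, 5, 11, 6, 6]
249 [16, 15, 13, 9, 13, 84, 92, 89, 83, 8, 5, 1, 8]
250 [10, 13, 9, 6, 10, 7, 83, 83, 10, 11, 8, 5, 8]
251 [4, 9, 9, 12, 13, 8, 11, 10, 11, 4, 8, 6, 4]
252 [2, 6, 6, 6, 9, 7, 10, 4, 8, 9, 8, 5, 11]
253 [3, 4, 10, 7, 3, 11, 6, 7, 7, 11, 6, 10, 9]
208 [130, 123, 127, 128, 126, 124, 127, 128, 129, 124, 13
[... 342 characters left out ...]
9]
213 [0, 89, 106, 120, 120, 121, 119, 112, 101, 100, 95, 9, 9, 10, 11, 10]
214 [-6, 7, 92, 111, 123, 114, 112, 108, 108, 95, 16, 17, 11, 11, 9, 8]
215 [5, 2, 1, 94, 113, 112, 107, 109, 108, 6, 14, 8, 12, 11, 12, 11]
216 [-4, 3, 2, 5, 94, 98, 100, 101, 102, 12, 6, 3, 4, 9, 6, 6]
217 [1, 3, 7, 1, 80, 96, 104, 98, 95, 15, 4, 10, 6, 12, 15, 11]
218 [1, -1, -3, -4, 3, 87, 93, 93, 92, 14, 8, 8, 16, 14, 19, 12]
219 [0, -1, 3, 0, 1, 1, 88, 95, 87, 14, 6, 13, 7, 11, -1, 9]
220 [0, 4, 7, -1, 3, 2, 0, 8, 0, 2, 12, 15, 16, 8, 13, 9]
221 [4, 0, 0, 3, 3, -1, 0, 7, 5, 9, 10, 8, 11, -1, 9, 15]
222 [-1, 9, 0, 1, 3, 0, -1, 3, 1, 6, -1, 9, 12, 13, 12, 8]
223 [2, 4, 4, 2, 0, 0, 2, 3, 0, 2, 0, 5, 1, 13, 11, 6]
```

The body's lowest point is about 82 mm with the tip at 19 mm, which leaves 13 mm over the magazine when the tip is at 14 mm. I'll lower and push slowly along -y (tool +z).

```bash
python3 -m handwheel '[[1,3,-2,0,0],[1,2,-1,0,0],[1,0,0,0,0],[1,0,0,4,0],[1,0,0,4,0],[1,0,0,3,0],[1,0,0,3,0],[1,0,0,3,0]]'; python3 -m handwheel '[[1,0,0,3,0],[1,0,0,4,0],[1,0,0,5,0],[1,0,0,5,0],[1,0,0,5,0],[1,0,0,5,0],[1,0,0,4,0],[1,0,0,0,0]]'; python3 go.py -63 -106 14; python3 - <<'E'
from h import *
crop("side",210,160,350,280,5,"e2.png")
E
```

```text
t: 8.9
ee_pos: [0.5087, 0.04, 0.0323]
ee_rot: [0.517, 0.483, -0.517, 0.483]
force: [-0.2, 1.0, 0.4]
width: 0.0
t: 9.57
ee_pos: [0.5066, 0.0087, 0.0322]
ee_rot: [-0.517, -0.483, 0.517, -0.483]
force: [1.0, -0.2, 0.6]
width: 0.003
t 9.57 tcp [0.5066 0.0087 0.0322] tip feeder mm [-63.8  -6.1] tip z 0.0132 F [ 1.   -0.2   0.56] w 0.003 q [-0.22  0.36  1.91 -0.    0.87 -0.15]
x,y,z axes cols
 [[ 0.     0.998 -0.068]
 [-0.    -0.068 -0.998]
 [-1.     0.     0.   ]]
turn to align y with fx -0.0007933305892860507 or 3.140799323000507
shift now tool mm [-0.7  0.9 99.9]
feeder axes in tool: fx [ 0.     1.    -0.001] fy [-0.    -0.001 -1.   ]
```

View pics/e2.png

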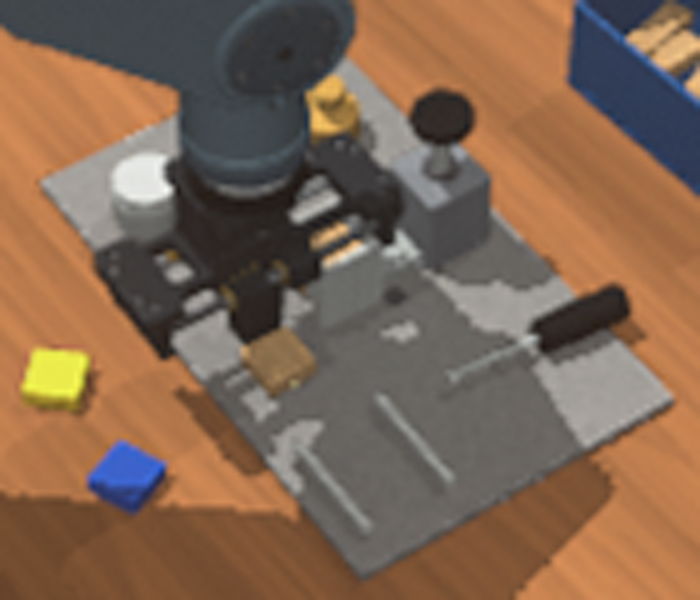

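The block is moving squarely ahead of the fingers, with its top at (280,359), and it lines up with the bay. I'll keep going.

```bash
python3 -m handwheel '[[1,0,0,4,0],[1,0,0,6,0],[1,0,0,6,0],[1,0,0,6,0],[1,0,0,6,0],[1,0,0,6,0],[1,0,0,5,0],[1,0,0,3,0]]'; python3 go.py -62 -106 14; python3 - <<'E'
from h import *
import go
s=crop("side",210,160,350,280,5,"f2.png")
E
```

```text
t: 10.28
ee_pos: [0.5038, -0.0332, 0.0322]
ee_rot: [0.517, 0.483, -0.517, 0.483]
force: [0.0, 0.2, -0.2]
width: 0.007
t 10.28 tcp [ 0.5038 -0.0332  0.0322] tip feeder mm [-63.8 -48.1] tip z 0.0132 F [ 0.04  0.23 -0.19] w 0.007 q [-0.3   0.36  1.92 -0.    0.87 -0.23]
x,y,z axes cols
 [[ 0.     0.998 -0.068]
 [-0.    -0.068 -0.998]
 [-1.     0.     0.   ]]
turn to align y with fx -0.0006023750525423764 or 3.1409902785372505
shift now tool mm [-0.8  1.8 57.9]
feeder axes in tool: fx [ 0.     1.    -0.001] fy [-0.    -0.001 -1.   ]
t 10.28 tcp [ 0.5038 -0.0332  0.0322] tip feeder mm [-63.8 -48.1] tip z 0.0132 F [ 0.04  0.23 -0.19] w 0.007 q [-0.3   0.36  1.92 -0.    0.87 -0.23]
x,y,z axes cols
 [[ 0.     0.998 -0.068]
 [-0.    -0.068 -0.998]
 [-1.     0.     0.   ]]
turn to align y with fx -0.0006023750525423764 or 3.1409902785372505
```

View pics/f2.png

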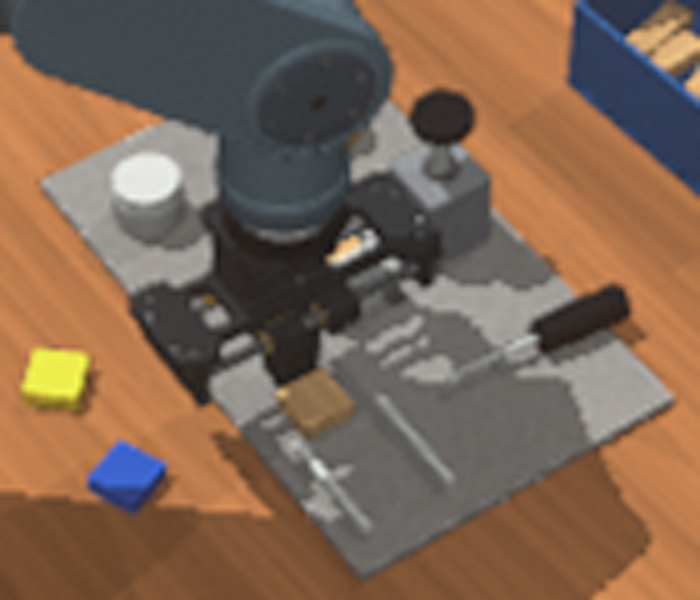

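The block is at the bay mouth, its top centre near (316,401), between the rail ends at (295,442) and (380,397). I'll push the remaining 58 mm, easing about 2 mm toward the bay's axis.

```bash
python3 -m handwheel '[[1,0,0.5,4,0],[1,0,0.5,6,0],[1,0,0.5,6,0],[1,0,0.5,6,0],[1,0,0,6,0],[1,0,0,5,0],[1,0,0,4,0],[1,0,0,1,0]]'; python3 -m handwheel '[[1,0,0,3,0],[1,0,0,4,0],[1,0,0,4,0],[1,0,0,4,0],[1,0,0,3,0],[1,0,0,2,0],[1,0,0,0,0],[1,0,0,0,0]]'; python3 go.py -62 -106 14; python3 - <<'E'
from h import *
s=crop("side",210,160,350,280,5,"g2.png")
E
```

```text
t: 11.0
ee_pos: [0.5033, -0.0712, 0.0323]
ee_rot: [0.517, 0.483, -0.517, 0.483]
force: [-0.6, -0.1, 0.9]
width: 0.006
t: 11.67
ee_pos: [0.5019, -0.0905, 0.0322]
ee_rot: [-0.517, -0.483, 0.517, -0.483]
force: [0.2, -0.3, 0.3]
width: 0.005
t 11.67 tcp [ 0.5019 -0.0905  0.0322] tip feeder mm [ -61.9 -105.3] tip z 0.0132 F [ 0.19 -0.3   0.34] w 0.005 q [-0.41  0.37  1.9   0.    0.87 -0.34]
x,y,z axes cols
 [[-0.     0.998 -0.067]
 [ 0.    -0.067 -0.998]
 [-1.    -0.    -0.   ]]
turn to align y with fx -0.00028511801958278586 or 3.1413075355702103
shift now tool mm [-0.8 -0.1  0.7]
feeder axes in tool: fx [-0.  1. -0.] fy [ 0. -0. -1.]
```

View pics/g2.png

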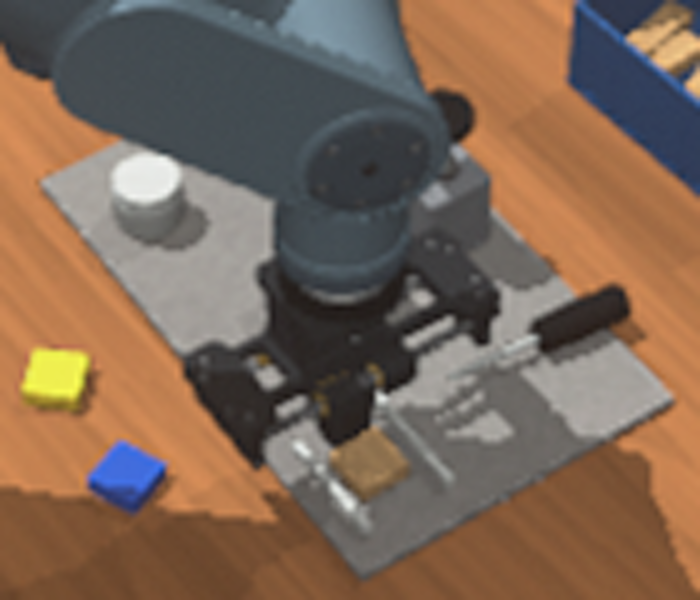

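The block lies between the rails, with its top centre at (370,463). I'll back off along +y, rise, and check.

```bash
python3 -m handwheel '[[1,0,0,-3,0],[1,0,0,-6,0],[1,-3,0,-8,0],[1,-12,0,-4,0],[1,-25,0,0,0],[1,-35,0,0,0],[1,-35,0,0,0],[1,-35,0,0,0]]'; python3 -m handwheel '[[1,-30,0,-20,0],[1,-20,0,-35,0],[1,0,0,-35,0],[1,0,0,-35,0],[1,0,0,-35,0],[1,0,0,-35,0],[1,0,0,-10,0],[1,0,0,0,0]]'; python3 go.py; python3 - <<'E'
from h import *
s=crop("side",210,160,350,280,5,"k2.png"); s=crop("scene",200,175,360,325,5,"k1.png")
E
```

```text
t: 12.38
ee_pos: [0.5029, -0.0685, 0.1796]
ee_rot: [0.516, 0.483, -0.516, 0.483]
force: [-0.2, 0.8, -0.2]
width: -0.0
t: 13.05
ee_pos: [0.5165, 0.138, 0.2281]
ee_rot: [0.516, 0.484, -0.515, 0.484]
force: [0.8, -0.3, -0.2]
width: 0.006
t 13.05 tcp [0.5165 0.138  0.2281] tip feeder mm [-62.5 123.6] tip z 0.2091 F [ 0.81 -0.29 -0.22] w 0.006 q [0.04 0.12 1.74 0.   1.28 0.1 ]
x,y,z axes cols
 [[ 0.001  0.998 -0.062]
 [ 0.    -0.062 -0.998]
 [-1.     0.001 -0.   ]]
turn to align y with fx 0.004710257620043825 or -3.1368823959697494
```

View pics/k1.png

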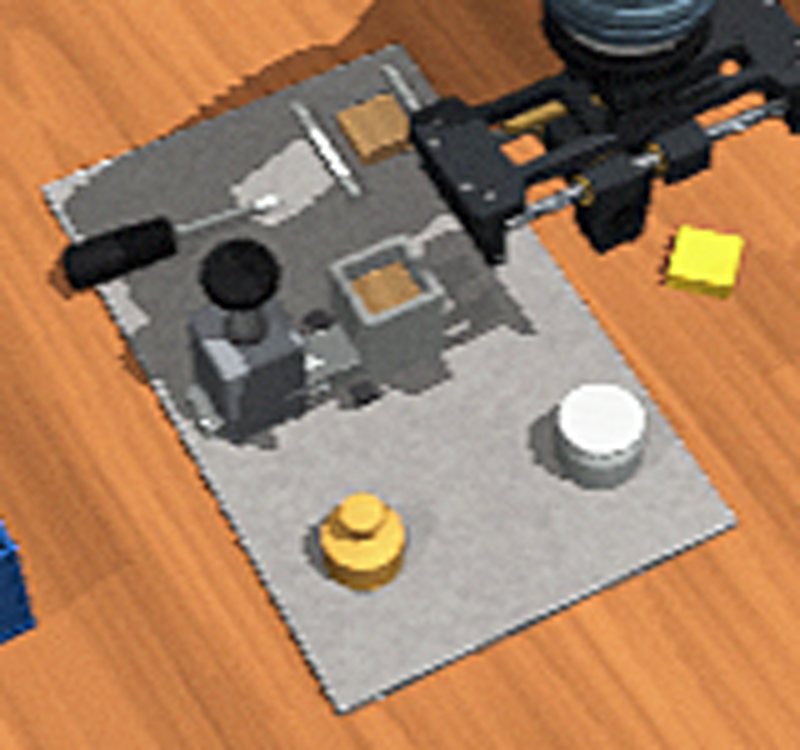

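View pics/k2.png

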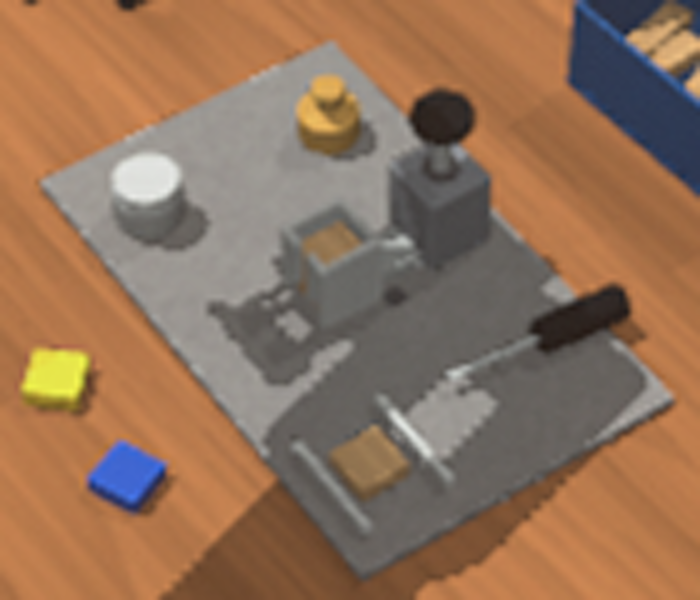

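```bash
python3 - <<'E'
from h import *
import go
sc=manip.snapshot("scene"); sd=manip.snapshot("side")
for s,o,p in((sc,(199.6,174.6),(376,122)),(sd,(209.6,159.6),(370,457))):
    u=np.array(p)/5+o; print("block",(go.loc(onz(s,*u,.022))*1e3).round(1),rng(s,*u)[2].round(3))
for s,o,p in((sd,(209.6,159.6),(381,397)),(sd,(209.6,159.6),(450,479)),(sd,(209.6,159.6),(298,443)),(sd,(209.6,159.6),(368,527))):
    u=np.array(p)/5+o; print("rail",(go.loc(onz(s,*u,.018))*1e3).round(1))
print(manip.get_obs()["t"])
E
```

```text
t 13.15 tcp [0.5168 0.1351 0.2276] tip feeder mm [-62.1 120.7] tip z 0.2086 F [ 0.92 -0.2  -0.22] w 0.003 q [ 0.03  0.12  1.74 -0.    1.28  0.1 ]
x,y,z axes cols
 [[ 0.     0.998 -0.065]
 [-0.001 -0.065 -0.998]
 [-1.     0.     0.001]]
turn to align y with fx 0.0015917729385656627 or -3.1400008806512276
block [ -62.4 -132.3] 0.023
block [ -61.  -133.8] 0.024
rail [-27.3 -96.6]
rail [ -28.3 -172.9]
rail [-90.2 -97.2]
rail [ -90.  -173.9]
13.25
```

The block is at feeder (-62,-133) and the bay centre at (-59,-134), well within tolerance. The arm is clear and at rest.

```bash
python3 -m handwheel '[[1,0,0,0,0],[1,0,0,0,0],[1,0,0,0,0]]'; python3 -c "
from cell import manip; print(manip.hand_in())"
```

```text
t: 13.5
ee_pos: [0.5171, 0.1341, 0.2272]
ee_rot: [-0.517, -0.483, 0.517, -0.483]
force: [0.2, -0.8, 0.3]
width: 0.003
the job is handed in; nothing more can be done
None
```

I pressed the plunger once to its stop and let it come back up, and one block came out. I then pushed that block with the closed fingertips along the plate into the bay, backed off and rose clear. The job was handed in at 13.5 s; no verdict was reported.

My last checks:
- **Block in the bay:** it lies at about feeder (-62, -133) mm against a bay centre of about (-59, -134) mm. That is roughly 3 mm off across the rails and 1 mm along them. The two camera views agree to about 2 mm.
- **Block height:** its top measured 23–24 mm above the table against an expected 22 mm. That is within the noise of the depth readings, so I take it to be flat on the plate.
- **Plunger and magazine:** the plunger looks fully up in both views. The remaining stack sits one place lower in the magazine, though I judged both by eye and did not measure them.
- **Other objects:** the tin, weight and screwdriver look unmoved in the pictures. I did not look at the offcut, pliers, frame or try square again, but the arm worked well away from them.
- **Forces:** the highest reading was about 19 N, at the bottom of the press. At the end the arm was clear, with the fingertips about 0.2 m above the table.

No check failed.

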